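Test run of the disc polisher at the packing bench

ROBOT

A 7-joint arm with a two-finger parallel gripper is mounted at the origin on the work surface. World frame = base frame: x ahead of the robot, y to its left, z up, the work surface at z = 0. Lengths are in mm, angles in rad, forces in N, time in s.
With the tool pointing down it reaches from about 425 to 950 mm from the base axis. Payload 16.7 kg.
Tool frame: the origin (TCP) lies midway between the tips of the shut fingers; the grasp point (between the pads) lies 19 mm behind it; z points along the fingers, y is the direction in which the jaws open and shut (so a half turn about z gives the same grasp; the last joint's range is limited). The gripper opens to 94 mm and grips with 3 to 60 N. Pads are 16 mm wide; open, the fingers measure 119 mm over their backs; the gripper's body (75 mm by 177 mm) begins 78 mm behind the grasp point.
Start: joints at [1.127, 0.426, 0.074, 1.606, -0.034, 1.111, -0.067], TCP at [195.443, -646.047, 205.467] pointing down, gripper open.
Joint ranges: [-2.85, 2.85], [-0.5, 2.14], [-1.23, 1.37], [0.21, 2.46], [-1.02, 4.16], [0.16, 2.05], [-2.73, 2.73]. Speed limits (rad/s): [1.89, 1.89, 2.39, 2.39, 3.01, 3.01, 3.01].

INTERFACE

Orientations are given as a rotation vector (axis times angle).
In Python, from plant import r gives the robot as it stands.
- The arm moves only by the tool carry_out, never from a script. Its argument "motion" is a list of rows, each an object of numbers: "x", "y", "z": the shift along the tool's x, y, z in cm; "roll": the turn about the tool's z in degrees; "grip": the opening in per cent of the stroke, from 0 (shut) to 100 (fully open). In form: [{"x": .., "y": .., "z": .., "roll": .., "grip": ..}, ...]. A call has 1 to 12 rows; each row shifts and turns the commanded pose from where the row before left it, along the tool's axes as they then stand; what a row does not reach is not made up. A row lasts 1/8 s, in which the tool goes at most 62.5 mm and 10.7 degrees, less where a joint would pass 70% of its speed; a pose out of reach is approached as far as the arm can. A call with a gripper value outside its range is refused whole. The fingers move at their own pace and stop on an object; the grip force is fixed at half the most. Time passes only in rows, so rows that do not move let the fingers close. It gives the time, the measured TCP pose, the force and the opening at its end, in the units of the state.
- r.get_obs(): the state, without advancing time (a new reading comes with each control period).
- r.capture(name): name is "scene" or "top"; returns a dict with "image" (384x512x3 uint8, blue, green, red), "z_map" (384x512 float32, mm along the optical axis (not along the pixel's ray), 0 where there is no reading), "fx", "fy", "cx", "cy" (pixels), "rvec" (rotation vector, rad) and "tvec" (3), from world to camera coordinates, as OpenCV has them. Camera axes: x right, y down, z forward; pixel columns grow to the right and rows downward; lengths in mm; the calibration is good to about 2 mm. A picture is of the moment at which its call begins.
- r.finish_job(): hands the job in, once; it reports no verdict.
Trained networks look in a picture, given as the dict that the camera call returned (one of the last four; its "shot" number tells which), for a name from the list of things; names that differ only in an ending like _2 or _b are one class to them, and where a whole thing is asked for, a point or a joint stands for the part that bears it (a point fixed in the world has none). Each returns a list of dicts, best first, with "conf" (0 to 1); they miss things now and then, are a little off and sometimes report something else, mostly with a low value. They report only what shows in the picture. A call takes as long as a camera call.
- r.search_frame(picture, target): "point" ([column, row] in pixels, amid what is visible of it).
- r.spot_point(picture, target): "point" ([column, row] in pixels: a listed point, or the origin of a listed thing).
The state is a dict: "t": time; "qpos": joint angles; "dq": joint speeds; "joint_efforts": joint torques, N m; "ee_pos": TCP position; "ee_rot": TCP orientation; "contact_force": force on the tool from outside, world axes, zero at the start; "torque": the same for the moment, N m; "opening": finger opening in mm.
Only numpy, scipy, OpenCV 4.12 (cv2) and the standard library are available. Lean on these libraries where they do the work, as an engineer would, in place of code of your own. Each camera call takes 0.05 s, during which the arm holds its last target. There are 200 camera calls.

TASK

Two paddle-switch power tools lie in stands on the packing bench. Give the one with the round disc head a test run: flip its lock-off lever fully forward towards the head, then squeeze the paddle fully home against the handle and keep it there for about a second, then let it spring out again, leaving the lever forward. Do not touch the other tool, the one with the flat rectangular head.

Things in the scene. Friction and masses are not known exactly. Their poses are not given: they have to be found in the camera images.
- polisher: The tool to test, level in a fixed stand; round disc pad, 108 mm across, at its head. Origin on the bench below its middle; +x forward to the head, +y to the paddle's flank, z up. Handle 36 mm wide (y -18 to 18), 60 to 100 mm high, free to straddle from x -50 to 35 (10 mm base plate below). Battery x -165 to -100, disc centre x 150. Gives up to 8 mm sideways (0.4 N/mm), else fixed.
- lockoff (a joint): Its lock-off lever: black flap 16 wide, 6 thick, 46 mm long, on a cross pin on top at x 50, y 0, 112 mm up. Rad: 0 leans back 40 deg (tip at x 20, 147 mm up), 0.7 upright, 1.4 fully forward, leaning 40 deg to the head. Stays where put; about 2 N at the tip moves it. Its heel blocks the paddle until it is past 1.15.
- paddle (a joint): Its paddle: black plate 118 x 9 mm, 65 to 95 mm up, on the +y flank, hinged on an upright pin at its rear end (x -60, y 18); the front end (x 55) stands out. Rad: 0 sprung out, 0.16 home, flat on the handle. At x 5 its outer face is at y 38 out, 27 home, so handle and paddle measure 56, then 45 mm across; about 6 N there brings it home. Springs out when let go.
- sander: The look-alike, not to be touched: same stand, handle, lever and paddle at the same offsets, but a flat rectangular pad, 95 x 48 mm, at its head instead of the round disc. Origin and axes as for the polisher; its pad ends at x 208 mm.

How it is judged:
By the outcome, as a careful person would: the job done as asked, in the order asked, and still so for the second after the job is handed in, with the robot touching nothing.
It also fails if it takes over 40 s, if anything falls off the work surface, if the arm or the gripper's body presses on something with over 40 N, if the wrist force passes 120 N, or if a joint passes its speed limit or range.

## Working session

There is one attempt and no reset: what is moved stays moved. The work goes in short steps, Python scripts to look and compute and a tool call to move; the robot and the scene stay as the last step left them, time stands still between calls to the robot, and variables do not carry over. Pictures are saved under pics/ and viewed, about 8 in all and at most 12, crops included, and the job is handed in when it is done.

Besides the shell and the picture viewer there is one more tool, called after "Call:" by a JSON object that holds its "method" and its "body". carry_out: Moves the arm, as the interface text tells. Its arguments: {"type":"object","properties":{"motion":{"type":"array","items":{"type":"object","properties":{"x":{"type":"number"},"y":{"type":"number"},"z":{"type":"number"},"roll":{"type":"number"},"grip":{"type":"number"}}}}},"required":["motion"]}

```bash
mkdir -p pics; cat > h.py <<'E'
import numpy as np, cv2
from plant import r
def w(p,u,v):
    u=int(round(u));v=int(round(v))
    zz=p["z_map"][max(v-1,0):v+2,max(u-1,0):u+2]; zz=zz[zz>0]
    z=np.median(zz) if len(zz) else 0
    R=cv2.Rodrigues(np.array(p["rvec"],float))[0]
    c=np.array([(u-p["cx"])/p["fx"]*z,(v-p["cy"])/p["fy"]*z,z])
    return R.T@(c-np.array(p["tvec"],float).ravel())
def proj(p,X):
    K=np.array([[p["fx"],0,p["cx"]],[0,p["fy"],p["cy"]],[0,0,1.]])
    return cv2.projectPoints(np.array(X,float).reshape(-1,1,3),np.array(p["rvec"],float),np.array(p["tvec"],float),K,None)[0].reshape(-1,2)
def cloud(p):
    z=p["z_map"].astype(float);v,u=np.indices(z.shape)
    c=np.stack([(u-p["cx"])/p["fx"]*z,(v-p["cy"])/p["fy"]*z,z],-1)
    R=cv2.Rodrigues(np.array(p["rvec"],float))[0]
    X=(c-np.array(p["tvec"],float).ravel())@R
    X[z==0]=np.nan
    return X
E
python3 - <<'E'
from h import *
o=r.get_obs();print({k:np.round(v,3) for k,v in o.items()})
ims=[]
for n in("top","scene"):
    p=r.capture(n);cv2.imwrite(f"pics/{n}1.png",p["image"])
    for t in("polisher","sander","lockoff","paddle"):
        for f in("search_frame","spot_point"):
            print(n,t,f,[(np.round(d["point"]),round(d["conf"],2),np.round(w(p,*d["point"]))) for d in getattr(r,f)(p,t)[:3]])
E
```

```text
{'t': np.float64(0.0), 'qpos': array([ 1.128,  0.427,  0.074,  1.607, -0.034,  1.111, -0.067]), 'dq': array([-0.   ,  0.   , -0.001, -0.001,  0.001, -0.001,  0.   ]), 'joint_efforts': array([-0.0000e+00, -9.3582e+01,  3.6660e+00, -4.5421e+01, -4.9000e-02,
        2.0000e-02,  0.0000e+00]), 'ee_pos': array([ 195.317, -645.683,  204.783]), 'ee_rot': array([-3.107, -0.46 ,  0.   ]), 'contact_force': array([ 0.747, -0.114,  0.621]), 'torque': array([-0.021, -0.009, -0.039]), 'opening': np.float64(93.634)}
top polisher search_frame [(array([355., 200.]), 0.66, array([ 484., -199.,  100.]))]
top polisher spot_point [(array([348., 212.]), 0.77, array([ 460., -187.,   91.]))]
top sander search_frame [(array([182., 178.]), 0.81, array([521., 155., 100.]))]
top sander spot_point [(array([192., 180.]), 0.87, array([519., 137.,  88.]))]
top lockoff search_frame [(array([360., 188.]), 0.58, array([ 507., -202.,  123.]))]Traceback (most recent call last):
  File "<stdin>", line 8, in <module>
ValueError: it knows: polisher, sander
```

View pics/top1.png

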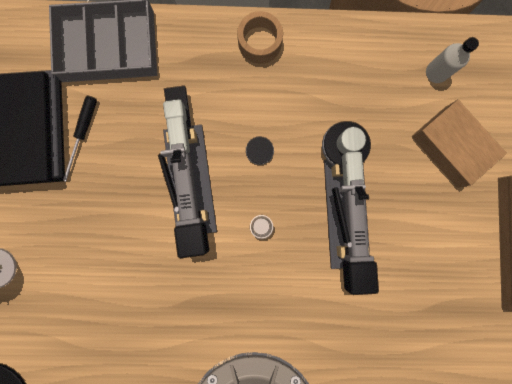

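The top view shows the polisher with its disc at (346,145), battery at (360,277) and paddle on the left. The sander is at (187,180). I'll measure the polisher pose next.

```bash
python3 - <<'E'
from h import *
p=r.capture("top");X=cloud(p);im=p["image"]
np.save("top.npy",X)
c=cv2.resize(im[110:310,290:410],None,fx=3,fy=3,interpolation=cv2.INTER_CUBIC);
h=np.nan_to_num(X[110:310,290:410,2]);hm=cv2.applyColorMap(np.clip(h*1.6,0,255).astype(np.uint8),cv2.COLORMAP_JET)
hm=cv2.resize(hm,None,fx=3,fy=3,interpolation=0)
cv2.imwrite("pics/c1.png",np.hstack([c,hm]))
for v in range(120,300,6):
    print(v,[int(a) for a in np.nan_to_num(X[v,318:382:2,2])])
# handle axis
Z=X[...,2];u,v=np.meshgrid(np.arange(512),np.arange(384))
reg=(u>315)&(u<385)&(v>115)&(v<300)
m=reg&(v>195)&(v<255)&(Z>90)&(Z<108)
P=X[m][:,:2];print(len(P),P.mean(0));print(cv2.fitLine(P.astype(np.float32),cv2.DIST_HUBER,0,.01,.01).ravel())
p2=r.capture("scene");cv2.imwrite("pics/scene1.png",p2["image"])
E
```

```text
120 [-1, 0, 0, 4, 0, 0, 1, 0, -2, -4, -1, 0, 0, 0, -3, 0, 0, -3, 0, -1, 0, -1, 1, -1, 0, 0, 0, 2, 0, 2, 0, 0]
126 [1, -1, 0, 1, 1, 0, 0, 55, 55, 53, 53, 56, 52, 54, 54, 55, 53, 55, 55, 57, 54, 55, 1, 0, 0, 0, -1, 1, -2, 0, 0, -1]
132 [-2, 2, 0, -2, 42, 53, 54, 56, 54, 54, 54, 54, 84, 105, 105, 104, 105, 103, 104, 104, 102, 107, 102, 54, 56, 0, 0, -1, 0, -1, 2, -2]
138 [0, 0, 0, 45, 55, 55, 54, 55, 53, 55, 73, 97, 104, 101, 105, 106, 104, 105, 104, 104, 104, 105, 102, 102, 55, 55, -2, -2, -1, -1, 0, 0]
144 [0, 1, 45, 53, 55, 56, 52, 55, 53, 55, 74, 89, 97, 106, 103, 103, 104, 105, 103, 106, 103, 105, 102, 102, 57, 52, 54, -1, -1, -1, 1, 0]
150 [-1, -2, 0, 46, 53, 56, 54, 56, 54, 55, 54, 65, 74, 85, 93, 102, 102, 103, 104, 104, 104, 54, 55, 54, 56, 56, 0, 0, 2, 0, -2, 0]
156 [0, 0, -1, 0, 43, 54, 55, 54, 55, 55, 54, 56, 72, 87, 98, 100, 99, 100, 99, 99, 98, 98, 56, 55, 56, 0, -1, 0, -3, 1, 0, 0]
162 [0, 1, -1, 5, 7, 11, 43, 44, 53, 56, 54, 57, 70, 85, 95, 98, 98, 99, 102, 101, 99, 99, 97, 0, 1, -2, -1, -2, 1, 0, 0, 0]
168 [-1, 0, 0, 3, 8, 9, 9, 20, 42, 52, 53, 59, 58, 83, 94, 97, 100, 
[... 2171 characters left out ...]
, 111, 111, 110, 110, 110, 110, 111, 110, 111, 110, 110, 110, 0, 0]
276 [0, 0, -1, -1, -1, 1, -1, 0, -1, 0, 0, 0, 0, 61, 82, 97, 107, 110, 108, 111, 110, 112, 111, 113, 112, 109, 111, 111, 109, 110, -2, 1]
282 [-1, 0, 3, 2, 0, 0, 0, -3, -3, -2, 1, -1, 1, 60, 78, 95, 107, 110, 113, 109, 110, 111, 110, 111, 111, 112, 110, 107, 111, 108, 0, -1]
288 [0, 2, 0, 0, 0, 0, 0, 0, 0, -1, -1, -3, 1, -2, 73, 91, 107, 105, 111, 112, 111, 110, 111, 110, 113, 108, 111, 111, 110, 113, 110, 0]
294 [-2, 0, -1, 2, -3, 1, 0, 0, 0, 0, 0, -1, 0, 2, 1, -1, 0, 105, 106, 109, 107, 108, 104, 105, 0, 0, -1, -2, 0, -1, 0, 0]
1250 [ 434.25204121 -198.67007251]
[ 9.8679256e-01  1.6198899e-01  4.3349939e+02 -1.9951146e+02]
```

View pics/c1.png

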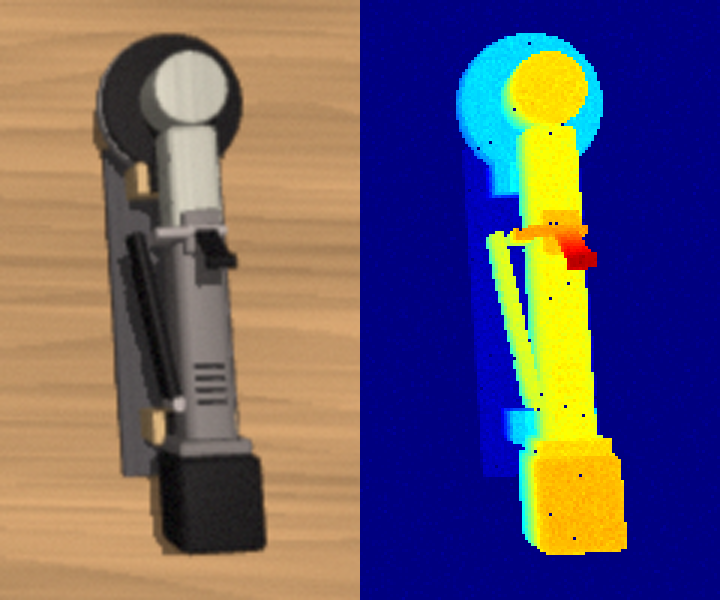

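View pics/scene1.png

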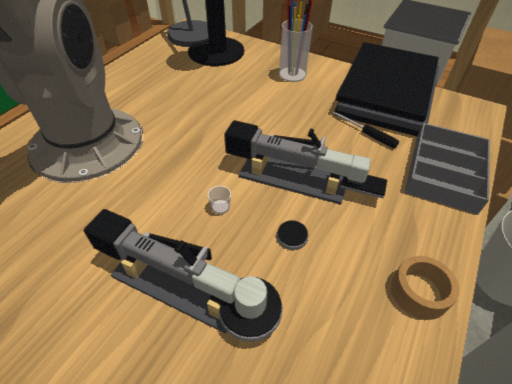

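```bash
python3 - <<'E'
from h import *
X=np.load("top.npy");Z=X[...,2];u,v=np.meshgrid(np.arange(512),np.arange(384))
reg=(u>312)&(u<390)&(v>112)&(v<300)
d=reg&(v<165)&(Z>48)&(Z<60)
c,rad=cv2.minEnclosingCircle(X[d][:,:2].astype(np.float32));print("disc",c,rad)
hp=reg&(v>203)&(v<250)&(Z>97)&(Z<104)
def rect(m):
    k=cv2.morphologyEx(m.astype(np.uint8),cv2.MORPH_CLOSE,np.ones((3,3)));k=cv2.morphologyEx(k,cv2.MORPH_OPEN,np.ones((3,3)))>0
    return cv2.minAreaRect(X[m&k][:,:2].astype(np.float32))
print("handle",rect(hp))
b=reg&(v>256)&(Z>106)&(Z<115);print("batt",rect(b))
# in tool coords with candidate yaw
for yaw in [np.arctan2(c[1]-rect(b)[0][1],c[0]-rect(b)[0][0])]:
    ax=np.array([np.cos(yaw),np.sin(yaw)]);O=np.array(c)-150*ax;print("yaw",np.degrees(yaw),"O",O)
    n=np.array([-ax[1],ax[0]])
    for nm,m in(("disc",d),("handle",hp),("batt",b),("lever",reg&(Z>125)),("pad",reg&(v>192)&(v<245)&(Z>88)&(Z<97)&(u<350)),("base",reg&(Z>5)&(Z<14)&(v>150))):
        q=X[m][:,:2]-O;print(nm,np.percentile(q@ax,[1,50,99]).round(1),np.percentile(q@n,[1,50,99]).round(1))
    q=X[hp][:,:2]-O;print(np.degrees(np.polyfit(q@ax,q@n,1)[0]))
    for a in range(-90,40,15):
        s=abs(q@ax-a)<5
        if s.any():print(a,np.percentile((q@n)[s],[2,98]).round(1))
E
```

```text
disc (609.7802734375, -193.5454864501953) 52.67811965942383
handle ((430.6488037109375, -206.52601623535156), (92.4542007446289, 32.28599166870117), 3.275374412536621)
batt ((333.4895324707031, -213.23944091796875), (72.37020111083984, 56.955810546875), 3.1209962368011475)
yaw 4.077137162397654 O [ 460.15988845 -204.21040066]
disc [108.8 155.5 200.7] [-49.6  21.5  50.2]
handle [-75.2 -29.3  16.2] [-15.6  -0.1  15.6]
batt [-161.9 -129.9  -92.4] [-27.5   0.7  28. ]
lever [23.6 33.1 44.9] [-8.6  0.6  8.5]
pad [-62.5  -4.5  40.8] [15.4 28.5 42. ]
base [-121.2   -5.3  118.5] [-44.7  31.9  44.8]
0.5745820736848541
-75 [-14.5  12.8]
-60 [-15.6  15.2]
-45 [-13.8  15.3]
-30 [-15.6  15.3]
-15 [-14.5  13.6]
0 [-15.4  23.7]
15 [-14.5  15. ]
```

```bash
cat >> h.py <<'E'
from scipy.spatial.transform import Rotation as Ro
YAW=np.radians(4.0);O=np.array([460.5,-204.1])
AX=np.array([np.cos(YAW),np.sin(YAW)]);NN=np.array([-AX[1],AX[0]])
def tgt(x,y,z): return np.r_[O+x*AX+y*NN,z]
def state():
    o=r.get_obs();R=Ro.from_rotvec(o["ee_rot"]).as_matrix();p=o["ee_pos"]
    a=np.degrees(np.arctan2(R[1,0],R[0,0]));q=p[:2]-O
    print("t",round(float(o["t"]),2),"tool-frame pos",(q@AX).round(1),(q@NN).round(1),p[2].round(1),"xaxis",a.round(2),"tilt",R[2,2].round(5),"F",np.round(o["contact_force"],1),"open",round(float(o["opening"]),1))
    return R,p,a
def delta(x,y,z):
    R,p,a=state();d=tgt(x,y,z)-p
    print("roll(do first)",round(a-4.0,2)); 
    A=np.array([[AX[0],AX[1],0],[NN[0]*-1,NN[1]*-1,0],[0,0,-1]])
    print("after roll, cm:",(A@d/10).round(2))
E
python3 - <<'E'
from h import *
delta(-8,0,200)
X=np.load("top.npy");m=(X[...,1]<-250)&(X[...,0]>150)&(X[...,0]<550);print(np.nanmax(X[m][:,2]), X[m][np.nanargmax(X[m][:,2])])
E
```

```text
t 0.4 tool-frame pos -295.3 -422.3 205.4 xaxis 16.83 tilt -1.0 F [ 0.6 -0.5 -0.8] open 94.0
roll(do first) 12.83
after roll, cm: [ 28.73 -42.23   0.54]
63.94190746175892 [ 540.07365958 -469.89546108   63.94190746]
```

Call:
{"method": "carry_out", "body": {"motion": [{"roll": 6.4,"grip": 0},{"roll": 6.4,"grip": 0},{"x": 2.9,"y": -4.2,"grip": 0},{"x": 2.9,"y": -4.2,"grip": 0},{"x": 2.9,"y": -4.2,"grip": 0},{"x": 2.9,"y": -4.2,"grip": 0},{"x": 2.9,"y": -4.2,"grip": 0},{"x": 2.9,"y": -4.2,"grip": 0},{"x": 2.9,"y": -4.2,"grip": 0},{"x": 2.9,"y": -4.2,"grip": 0},{"x": 2.9,"y": -4.2,"grip": 0},{"grip": 0}]}}

```text
schema error: expected keys x, y, z, roll, grip
```

```bash
python3 - <<'E'
from h import *
delta(-8,0,135)
E
```

```text
t 0.4 tool-frame pos -295.3 -422.3 205.4 xaxis 16.83 tilt -1.0 F [ 0.6 -0.5 -0.8] open 94.0
roll(do first) 12.83
after roll, cm: [ 28.73 -42.23   7.04]
```

All keys are needed in every row.

Call:
{"method": "carry_out", "body": {"motion": [{"x": 0,"y": 0,"z": 0,"roll": 6.4,"grip": 0},{"x": 0,"y": 0,"z": 0,"roll": 6.4,"grip": 0},{"x": 2.9,"y": -4.2,"z": 0,"roll": 0,"grip": 0},{"x": 2.9,"y": -4.2,"z": 0,"roll": 0,"grip": 0},{"x": 2.9,"y": -4.2,"z": 0,"roll": 0,"grip": 0},{"x": 2.9,"y": -4.2,"z": 0,"roll": 0,"grip": 0},{"x": 2.9,"y": -4.2,"z": 0,"roll": 0,"grip": 0},{"x": 2.9,"y": -4.2,"z": 0,"roll": 0,"grip": 0},{"x": 2.9,"y": -4.2,"z": 0,"roll": 0,"grip": 0},{"x": 2.9,"y": -4.2,"z": 0,"roll": 0,"grip": 0},{"x": 2.9,"y": -4.2,"z": 0,"roll": 0,"grip": 0},{"x": 0,"y": 0,"z": 0,"roll": 0,"grip": 0}]}}

```text
t: 1.9
ee_pos: [431.1, -247.5, 205.7]
ee_rot: [-3.139, -0.119, -0.001]
contact_force: [-0.8, 0.5, -0.8]
opening: 0.5
```

```bash
python3 - <<'E'
from h import *
delta(-8,0,135)
E
```

```text
t 1.9 tool-frame pos -32.4 -41.2 205.7 xaxis 4.35 tilt -1.0 F [-0.8  0.5 -0.8] open 0.5
roll(do first) 0.35
after roll, cm: [ 2.44 -4.12  7.07]
```

Call:
{"method": "carry_out", "body": {"motion": [{"x": 1.0,"y": -2.0,"z": 0,"roll": 0.3,"grip": 0},{"x": 1.0,"y": -2.1,"z": 0,"roll": 0,"grip": 0},{"x": 0,"y": 0,"z": 3.5,"roll": 0,"grip": 0},{"x": 0,"y": 0,"z": 3.5,"roll": 0,"grip": 0},{"x": 0,"y": 0,"z": 0,"roll": 0,"grip": 0},{"x": 0,"y": 0,"z": 0,"roll": 0,"grip": 0}]}}

```text
t: 2.65
ee_pos: [446.8, -209.1, 136.6]
ee_rot: [3.14, 0.101, 0.001]
contact_force: [0.9, 0.2, 0.5]
opening: 0.5
```

```bash
python3 - <<'E'
from h import *
delta(56,0,135)
E
```

```text
t 2.65 tool-frame pos -14.0 -4.0 136.6 xaxis 3.69 tilt -1.0 F [0.9 0.2 0.5] open 0.5
roll(do first) -0.31
after roll, cm: [ 7.   -0.4   0.16]
```

Call:
{"method": "carry_out", "body": {"motion": [{"x": 1.0,"y": -0.4,"z": 0,"roll": 0,"grip": 0},{"x": 1.0,"y": 0,"z": 0,"roll": 0,"grip": 0},{"x": 1.0,"y": 0,"z": 0,"roll": 0,"grip": 0},{"x": 1.0,"y": 0,"z": 0,"roll": 0,"grip": 0},{"x": 1.0,"y": 0,"z": 0,"roll": 0,"grip": 0},{"x": 1.0,"y": 0,"z": 0,"roll": 0,"grip": 0},{"x": 0.5,"y": 0,"z": 0,"roll": 0,"grip": 0},{"x": 0,"y": 0,"z": 0,"roll": 0,"grip": 0}]}}

```text
t: 3.65
ee_pos: [511.4, -200.1, 135.4]
ee_rot: [-3.14, -0.103, -0.0]
contact_force: [0.4, -0.6, 0.6]
opening: 0.7
```

```bash
python3 - <<'E'
from h import *
delta(56,0,135)
E
```

```text
t 3.65 tool-frame pos 51.1 0.5 135.4 xaxis 3.74 tilt -1.0 F [ 0.4 -0.6  0.6] open 0.7
roll(do first) -0.26
after roll, cm: [0.49 0.05 0.04]
```

Call:
{"method": "carry_out", "body": {"motion": [{"x": 0.3,"y": 0,"z": 0,"roll": 0,"grip": 0},{"x": 0.3,"y": 0,"z": 0,"roll": 0,"grip": 0},{"x": 0,"y": 0,"z": 0,"roll": 0,"grip": 0}]}}

```text
t: 4.03
ee_pos: [517.1, -199.8, 135.6]
ee_rot: [-3.14, -0.102, -0.0]
contact_force: [-0.9, -0.3, 1.1]
opening: 0.3
```

```bash
python3 - <<'E'
from h import *
state()
p=r.capture("scene")
q=proj(p,[tgt(50,0,112)])[0];u,v=q.astype(int);print(q)
c=p["image"][v-60:v+60,u-80:u+80];cv2.imwrite("pics/s2.png",cv2.resize(c,None,fx=5,fy=5,interpolation=cv2.INTER_CUBIC))
E
```

```text
t 4.03 tool-frame pos 56.8 0.4 135.6 xaxis 3.73 tilt -1.0 F [-0.9 -0.3  1.1] open 0.3
[195.38849491 263.11286286]
```

View pics/s2.png

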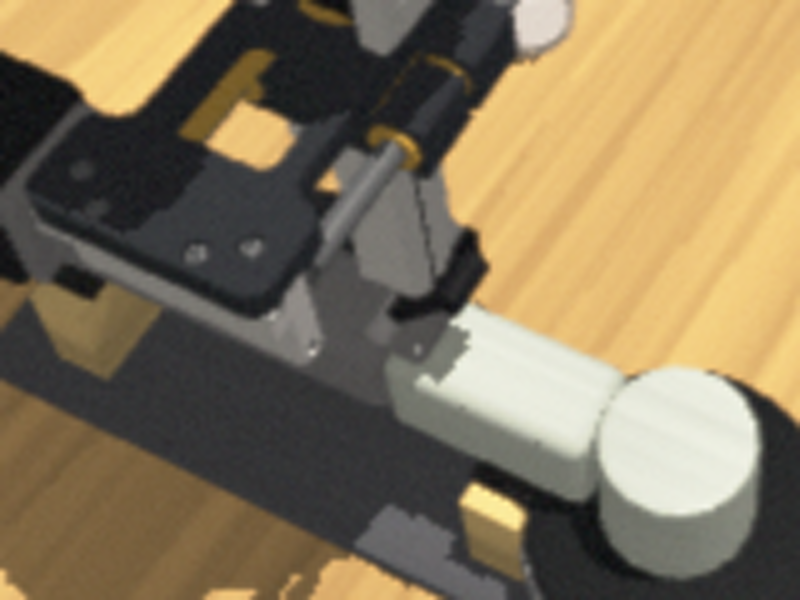

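The fingers (about 400,230 in the crop) have tipped the lever (440,290) forward. I'll push on until I feel the stop.

Call:
{"method": "carry_out", "body": {"motion": [{"x": 0.3,"y": 0,"z": 0,"roll": 0,"grip": 0},{"x": 0.2,"y": 0,"z": 0,"roll": 0,"grip": 0},{"x": 0,"y": 0,"z": 0,"roll": 0,"grip": 0}]}}

```text
t: 4.45
ee_pos: [518.7, -200.0, 134.8]
ee_rot: [-3.14, -0.1, 0.01]
contact_force: [-19.6, -1.9, 10.6]
opening: 0.4
```

```bash
python3 -c "
from h import *
state()"
```

```text
t 4.45 tool-frame pos 58.3 0.1 134.8 xaxis 3.67 tilt -0.99998 F [-19.6  -1.9  10.6] open 0.4
```

Call:
{"method": "carry_out", "body": {"motion": [{"x": -1.2,"y": 0,"z": 0,"roll": 0,"grip": 0},{"x": -1.2,"y": 0,"z": -1.5,"roll": 0,"grip": 0},{"x": 0,"y": 0,"z": -3,"roll": 0,"grip": 50},{"x": -1.5,"y": -0.4,"z": -2,"roll": 0,"grip": 100},{"x": -1.8,"y": 0,"z": 0,"roll": 0.3,"grip": 100},{"x": 0,"y": 0,"z": 0,"roll": 0,"grip": 100},{"x": 0,"y": 0,"z": 0,"roll": 0,"grip": 100},{"x": 0,"y": 0,"z": 0,"roll": 0,"grip": 100}]}}

```text
t: 5.45
ee_pos: [465.0, -199.0, 200.0]
ee_rot: [-3.14, -0.094, 0.001]
contact_force: [-0.6, 0.3, -0.1]
opening: 57.1
```

```bash
python3 - <<'E'
from h import *
delta(5,4.5,62)
p=r.capture("scene")
q=proj(p,[tgt(50,0,112)])[0];u,v=q.astype(int)
c=p["image"][v-60:v+60,u-80:u+80].copy()
c=cv2.resize(c,None,fx=5,fy=5,interpolation=cv2.INTER_CUBIC)
g=(proj(p,[tgt(50,0,112),tgt(79.6,0,147)])-[u-80,v-60])*5
print(g)
cv2.imwrite("pics/s3.png",c)
X=cloud(p);L=(X[...,:2]-O)@np.stack([AX,NN],1);m=(abs(L[...,1])<12)&(L[...,0]>10)&(L[...,0]<100)&(X[...,2]>122)&(X[...,2]<165)
print(np.c_[L[m],X[m][:,2]].round(0)[::8])
E
```

```text
t 5.45 tool-frame pos 4.9 4.7 200.0 xaxis 3.45 tilt -1.0 F [-0.6  0.3 -0.1] open 57.1
roll(do first) -0.55
after roll, cm: [1.00e-02 2.00e-02 1.38e+01]
[[401.94247456 300.56431429]
 [471.67020871 278.50561178]]
[[ 71.   7. 147.]
 [ 72.   3. 148.]
 [ 71.   2. 146.]
 [ 60.   5. 131.]
 [ 78.   2. 148.]
 [ 72.  -3. 148.]
 [ 55.   3. 124.]
 [ 76.  -3. 148.]
 [ 63.  -2. 134.]
 [ 79.  -2. 146.]
 [ 72.  -8. 147.]
 [ 55.  -4. 125.]
 [ 76. -10. 149.]
 [ 61.  -7. 131.]
 [ 79.  -9. 148.]
 [ 66.  -8. 134.]
 [ 56.  -8. 123.]
 [ 77. -10. 141.]]
```

View pics/s3.png

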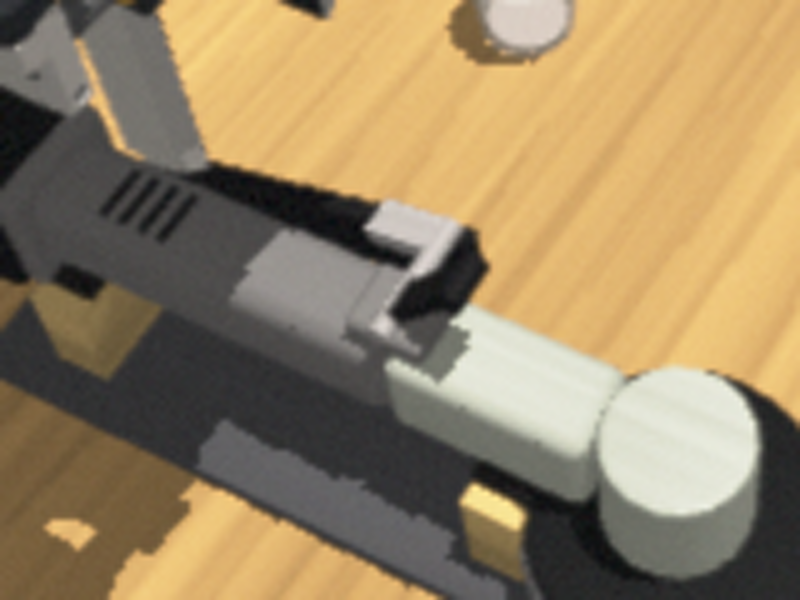

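The lever reads fully forward: its tip is at x≈79, z≈148, and it shows at (440,285) in the crop. Next I'll finish opening and straddle the handle.

Call:
{"method": "carry_out", "body": {"motion": [{"x": 0,"y": 0,"z": 0,"roll": 0,"grip": 100},{"x": 0,"y": 0,"z": 0,"roll": 0,"grip": 100},{"x": 0,"y": 0,"z": 0,"roll": 0,"grip": 100},{"x": 0,"y": 0,"z": 0,"roll": 0,"grip": 100},{"x": 0,"y": 0,"z": 0,"roll": 0,"grip": 100},{"x": 0,"y": 0,"z": 0,"roll": 0,"grip": 100}]}}

```text
t: 6.25
ee_pos: [464.8, -199.2, 200.5]
ee_rot: [-3.14, -0.094, -0.0]
contact_force: [-0.3, -0.3, 0.3]
opening: 94.0
```

```bash
python3 -c "
from h import *
delta(5,4.5,62)"
```

```text
t 6.25 tool-frame pos 4.7 4.6 200.5 xaxis 3.43 tilt -1.0 F [-0.3 -0.3  0.3] open 94.0
roll(do first) -0.57
after roll, cm: [3.000e-02 1.000e-02 1.385e+01]
```

Call:
{"method": "carry_out", "body": {"motion": [{"x": 0,"y": 0,"z": 3,"roll": -0.5,"grip": 100},{"x": 0,"y": 0,"z": 3,"roll": 0,"grip": 100},{"x": 0,"y": 0,"z": 3,"roll": 0,"grip": 100},{"x": 0,"y": 0,"z": 3,"roll": 0,"grip": 100},{"x": 0,"y": 0,"z": 1.8,"roll": 0,"grip": 100},{"x": 0,"y": 0,"z": 0,"roll": 0,"grip": 100},{"x": 0,"y": 0,"z": 0,"roll": 0,"grip": 100}]}}

```text
t: 7.12
ee_pos: [465.2, -199.3, 63.2]
ee_rot: [3.14, 0.108, 0.001]
contact_force: [0.6, -0.2, -0.2]
opening: 94.0
```

```bash
python3 -c "
from h import *
delta(5,4.5,62)"
```

```text
t 7.12 tool-frame pos 5.1 4.5 63.2 xaxis 3.93 tilt -1.0 F [ 0.6 -0.2 -0.2] open 94.0
roll(do first) -0.07
after roll, cm: [-0.01 -0.    0.12]
```

Call:
{"method": "carry_out", "body": {"motion": [{"x": 0,"y": 0,"z": 0,"roll": 0,"grip": 0},{"x": 0,"y": 0,"z": 0,"roll": 0,"grip": 0},{"x": 0,"y": 0,"z": 0,"roll": 0,"grip": 0},{"x": 0,"y": 0,"z": 0,"roll": 0,"grip": 0},{"x": 0,"y": 0,"z": 0,"roll": 0,"grip": 0},{"x": 0,"y": 0,"z": 0,"roll": 0,"grip": 0}]}}

```text
t: 7.88
ee_pos: [465.1, -199.3, 62.6]
ee_rot: [3.14, 0.107, 0.001]
contact_force: [2.8, -0.9, 0.6]
opening: 43.9
```

Call:
{"method": "carry_out", "body": {"motion": [{"x": 0,"y": 0,"z": 0,"roll": 0,"grip": 0},{"x": 0,"y": 0,"z": 0,"roll": 0,"grip": 0},{"x": 0,"y": 0,"z": 0,"roll": 0,"grip": 0},{"x": 0,"y": 0,"z": 0,"roll": 0,"grip": 0},{"x": 0,"y": 0,"z": 0,"roll": 0,"grip": 0},{"x": 0,"y": 0,"z": 0,"roll": 0,"grip": 0}]}}

```text
t: 8.62
ee_pos: [465.1, -199.2, 62.6]
ee_rot: [3.14, 0.108, 0.001]
contact_force: [3.4, 0.2, 3.9]
opening: 43.9
```

```bash
python3 -c "
from h import *
state()
p=r.capture('scene')
X=cloud(p);L=(X[...,:2]-O)@np.stack([AX,NN],1);z=X[...,2]
m=(L[...,0]>20)&(L[...,0]<60)&(L[...,1]>14)&(L[...,1]<55)&(z>85)&(z<105)
print(np.c_[L[m],z[m]].round(0)[::12])"
```

```text
t 8.62 tool-frame pos 5.0 4.6 62.6 xaxis 3.93 tilt -1.0 F [3.4 0.2 3.9] open 43.9
[[20. 23. 95.]
 [28. 22. 96.]
 [32. 21. 96.]
 [35. 19. 95.]]
```

Call:
{"method": "carry_out", "body": {"motion": [{"x": 0,"y": 0,"z": 0,"roll": 0,"grip": 0},{"x": 0,"y": 0,"z": 0,"roll": 0,"grip": 100},{"x": 0,"y": 0,"z": 0,"roll": 0,"grip": 100},{"x": 0,"y": 0,"z": 0,"roll": 0,"grip": 100},{"x": 0,"y": 0,"z": 0,"roll": 0,"grip": 100},{"x": 0,"y": 0,"z": 0,"roll": 0,"grip": 100},{"x": 0,"y": 0,"z": 0,"roll": 0,"grip": 100},{"x": 0,"y": 0,"z": 0,"roll": 0,"grip": 100},{"x": 0,"y": 0,"z": 0,"roll": 0,"grip": 100}]}}

```text
t: 9.8
ee_pos: [464.8, -199.2, 62.5]
ee_rot: [-3.14, -0.108, 0.0]
contact_force: [-1.0, -0.0, 0.4]
opening: 93.9
```

Fully open. Now straight up, then back towards the start side for a clear view.

Call:
{"method": "carry_out", "body": {"motion": [{"x": 0,"y": 0,"z": -3,"roll": 0,"grip": 100},{"x": 0,"y": 0,"z": -4,"roll": 0,"grip": 100},{"x": 0,"y": 0,"z": -4,"roll": 0,"grip": 100},{"x": 0,"y": 0,"z": -4,"roll": 0,"grip": 100},{"x": -1,"y": 4,"z": 0,"roll": 0,"grip": 100},{"x": -1,"y": 4,"z": 0,"roll": 0,"grip": 100},{"x": -1,"y": 4,"z": 0,"roll": 0,"grip": 100},{"x": -1,"y": 4,"z": 0,"roll": 0,"grip": 100},{"x": -1,"y": 4,"z": 0,"roll": 0,"grip": 100},{"x": -1,"y": 4,"z": 0,"roll": 0,"grip": 100},{"x": 0,"y": 0,"z": 0,"roll": 0,"grip": 100},{"x": 0,"y": 0,"z": 0,"roll": 0,"grip": 100}]}}

```text
t: 11.3
ee_pos: [421.6, -442.0, 212.2]
ee_rot: [-3.139, -0.108, 0.0]
contact_force: [0.5, -0.0, 0.3]
opening: 94.2
```

```bash
python3 - <<'E'
from h import *
state()
p=r.capture("scene");q=proj(p,[tgt(30,0,100)])[0];u,v=q.astype(int)
cv2.imwrite("pics/s4.png",cv2.resize(p["image"][v-60:v+60,u-80:u+80],None,fx=4,fy=4,interpolation=cv2.INTER_CUBIC))
X=cloud(p);L=(X[...,:2]-O)@np.stack([AX,NN],1);z=X[...,2]
m=(L[...,0]>0)&(L[...,0]<48)&(L[...,1]>22)&(L[...,1]<60)&(z>85)&(z<100);print(np.c_[L[m],z[m]].round(0)[::8])
m=(abs(L[...,1])<12)&(L[...,0]>10)&(L[...,0]<100)&(z>122)&(z<165);print(np.c_[L[m],z[m]].round(0)[::12])
E
```

```text
t 11.3 tool-frame pos -55.4 -234.6 212.2 xaxis 3.94 tilt -1.0 F [ 0.5 -0.   0.3] open 94.2
[[ 1. 34. 95.]
 [ 7. 34. 96.]
 [ 6. 30. 97.]
 [ 3. 28. 95.]
 [ 1. 27. 92.]
 [ 0. 27. 88.]
 [ 2. 27. 86.]
 [ 8. 28. 87.]
 [47. 35. 90.]]
[[ 71.   8. 146.]
 [ 78.   5. 149.]
 [ 60.   5. 130.]
 [ 56.   4. 125.]
 [ 79.   5. 142.]
 [ 80.  -1. 147.]
 [ 78.  -3. 147.]
 [ 74.  -7. 147.]
 [ 73. -10. 147.]
 [ 67.  -9. 139.]
 [ 62.  -8. 130.]
 [ 58.  -9. 126.]]
```

View pics/s4.png

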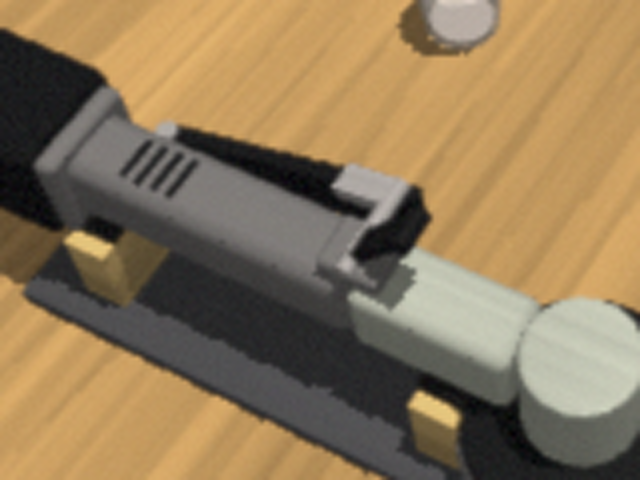

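The lever is forward at (395,225), the paddle is sprung out along (170,135)–(400,195), and the arm is clear.

```bash
python3 -c "
from plant import r
print(r.finish_job())"
```

```text
the job is handed in; nothing more can be done
None
```

The test run is done and handed in at about 11.4 s. I ran the round-disc polisher and kept the arm away from the sander throughout.

- **Lever:** I pushed the lock-off lever forward with shut fingers until it met its stop at about 20 N. Depth afterwards put its tip at x≈79 mm, 147–148 mm up, which is fully forward. It was still there in the last look.
- **Paddle:** I straddled the handle and closed the gripper. It stopped at 43.9 mm, about 1 mm under the expected 45 mm, so I take the paddle as home. A depth check also showed it lying against the handle. I held it for about 1 s; the exact moment it reached home wasn't observed.
- **Release:** After opening and lifting clear, the picture and depth showed the paddle sprung out again, with its outer parts at y≈34 mm near x 5. The arm was touching nothing.

No check failed.

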